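# Trip-test a spring-closing shut-off valve

## Task

Two small shut-off valves lie on the bench; test the spring-closing one, which has the dark spring drum on its lever and a round trip pad beside it. Swing its lever counter-clockwise (seen from above) until the catch holds it and take your hand away so that it stays cocked by itself, then press the trip pad down so that the lever snaps back to its stop, and let go of the pad. Do not turn the lever of the other, plain valve.

Things in the scene. Friction and masses are not known exactly. Their poses are not given: they have to be found in the camera images.
- trip_axis (a point): Point at bench height under the lever's vertical pivot on the spring-closing valve: brass angle valve on a grey metal plate (150 x 180 x 8 mm), dark spring drum (54 mm across, top 82 mm up) on the lever's hub. z up; x and y run along its two pipe stubs (72 mm). From x counter-clockwise, the lever points 148 deg at rest, 208 deg when caught; the trip pad lies at 270 deg, 85 mm out.
- trip_knob (a point): Centre of the upright black knob on the lever's end (20 mm across, 37 mm high, from 54 to 91 mm above the bench), 90 mm from the pivot axis. The flat steel lever under it is 16 mm wide, its top 54 mm up. The point turns with the lever, x pointing outward along it. The knob is fixed to the lever.
- trip_lever (a joint): Sprung lever's angle, rad: 0 at rest on its stop, growing counter-clockwise seen from above, hard end stop at 1.35. A spring drives it back: 3 N at the knob to start it, 4 to 8 N further on. The sear catches behind it once it has passed 1.05 (swing it to about 1.2 to be sure); let go, it then stays at about 1.05.
- trip_pad (a point): Centre of the top of the trip pad, a round steel disc 34 mm across, 44 mm above the bench on a sprung upright plunger. It travels 9 mm straight down and frees the lever after 4 to 5 mm (press 7 mm to be sure); 2 N to start, about 6 N near the bottom; springs up again. It also dips by itself when the lever rides over the sear.
- plain_knob (a point): Centre of the black knob on the lever of the other, plain valve (same lever and knob, grey plate 130 x 120 mm, no spring drum, no trip pad). This lever may stand at any angle and must be left as it is. One valve stands left and one right of the microscope, which is fixed, 0.45 m tall, around x 0.27 to 0.6, y -0.17 to 0.05: pass above it.

How it is judged:
By the outcome, as a careful person would: the job done as asked, in the order asked, and still so for the second after the job is handed in, with the robot touching nothing.
It also fails if it takes over 48 s, if anything falls off the work surface, if the arm or the gripper's body presses on something with over 40 N, if the wrist force passes 120 N, or if a joint passes its speed limit or range.

## Robot

A 7-joint arm with a two-finger parallel gripper is mounted at the origin on a cart in front of the work surface, level with it; the furniture and walls round the work are solid. World frame = base frame: x ahead of the robot, y to its left, z up, the work surface at z = 0. Lengths are in mm, angles in rad, forces in N, time in s.
With the tool pointing down it reaches from about 425 to 950 mm from the base axis. Payload 4.7 kg.
Tool frame: the origin (TCP) lies between the finger pads; the fingertips stand 11 mm ahead of it and the grasp point (between the pads) lies 8 mm behind it; z points along the fingers, y is the line along which they close (so a half turn about z gives the same grasp; the last joint's range is limited). The gripper opens to 87 mm and grips with 3 to 60 N. Pads are 19 mm wide; open, the fingers measure 117 mm over their backs; the gripper's body (75 mm by 190 mm) begins 51 mm behind the grasp point.
Start: joints at [1.125, 0.469, -0.049, 1.532, 0.024, 1.141, -0.082], TCP at [273.311, -617.211, 233.573] pointing down, gripper open.
Joint ranges: [-2.59, 2.59], [-0.33, 1.99], [-1.39, 1.29], [0.1, 2.45], [-1.04, 4.18], [0.21, 1.99], [-2.66, 2.66]. Speed limits (rad/s): [2.57, 2.57, 3.14, 3.14, 3.14, 3.14, 3.14].

## Interface

Orientations are given as a rotation vector (axis times angle).
In Python, from bench import sensors, read_camera, camera_params, ticket gives the robot as it stands.
- The arm moves only by the shell command python3 -m handwheel 'ROWS'. ROWS is JSON, a list of rows, each a list of 7 numbers: the shift along the world's x, y, z in mm, then the turn, a rotation vector about the world's x, y, z in rad, then the opening, from 0 (shut) to 1 (fully open). In form: [[x, y, z, rx, ry, rz, jaw], ...]. A call has 1 to 12 rows; each row shifts and turns the commanded pose from where the row before left it; what a row does not reach is not made up. A row lasts 1/12 s, in which the tool goes at most 41.7 mm and 7.16 degrees, less where a joint would pass 70% of its speed; a pose out of reach is approached as far as the arm can. A call with a gripper value outside its range is refused whole. The fingers move at their own pace and stop on an object; the grip force is fixed at half the most. Time passes only in rows, so rows that do not move let the fingers close. It gives the time, the measured TCP pose, the force, the opening and the grip force at its end, in the units of the state.
- sensors.sense(): the state, without advancing time (a new reading comes with each control period).
- read_camera(name): name is "side" or "top"; returns the picture (384x512x3 uint8, blue, green, red); there is no depth.
- camera_params(name): a dict with "K" (3x3 intrinsics, pixels), "xyz" and "orientation" of the camera in the world. Camera axes: x right, y up, looking along -z (the intrinsics and any distortion apply to the point x, -y, -z); pixel columns grow to the right and rows downward; lengths in mm; the calibration is good to about 2 mm. A picture is of the moment at which its call begins. camera_params takes no time and is no camera call.
- ticket.finish_job(): hands the job in; it is judged then, once.
The state is a dict: "time": time; "q": joint angles; "joint_vel": joint speeds; "effort": joint torques, N m; "eef_pos": TCP position; "ee_rot": TCP orientation; "wrist_force": force on the tool from outside, world axes, zero at the start; "ft_torque": the same for the moment, N m; "gripper_width": finger opening in mm; "finger_force": force on a finger pad.
Only numpy, scipy, OpenCV 4.12 (cv2) and the standard library are available. Lean on these libraries where they do the work, as an engineer would, in place of code of your own. Each camera call takes 0.05 s, during which the arm holds its last target. There are 200 camera calls.

## Working session

There is one attempt and no reset: what is moved stays moved. The work goes in short steps, Python scripts to look and compute and a shell command to move; the robot and the scene stay as the last step left them, time stands still between calls to the robot, and variables do not carry over. Pictures are saved under pics/ and viewed, at most 10 in all, crops included, and the job is handed in when it is done.

```bash
mkdir -p pics; python3 - <<'E'
from bench import sensors, read_camera, camera_params
import cv2
for n in ("side","top"):
    cv2.imwrite(f"pics/{n}0.png",read_camera(n)); print(n,camera_params(n))
s=sensors.sense(); print(s)
E
```

```text
side {'K': array([[371.24088622,   0.        , 254.19287035],
       [  0.        , 371.24088622, 196.73062958],
       [  0.        ,   0.        ,   1.        ]]), 'xyz': array([-163.69271165,  854.83816175,  516.15954929]), 'orientation': array([ 0.45553533, -1.43726483, -2.11543134])}
top {'K': array([[496.31374559,   0.        , 248.94713079],
       [  0.        , 496.31374559, 194.67686814],
       [  0.        ,   0.        ,   1.        ]]), 'xyz': array([ 374.34438195,  -78.73219064, 1511.84955998]), 'orientation': array([ 0.05823284, -0.06794727, -1.56204275])}
{'time': 0.1, 'q': array([ 1.12512493,  0.46934942, -0.04861889,  1.53356293,  0.02407748,
        1.14097633, -0.08232685]), 'joint_vel': array([-0.0001509 , -0.0015198 , -0.00050198, -0.00147692, -0.00047362,
       -0.00074379, -0.00200937]), 'effort': array([ 1.14184910e-03, -5.09171212e+01, -8.08960176e-02, -2.36830562e+01,
       -6.14408311e-02,  3.44167964e-02,  3.45918886e-05]), 'eef_pos': array([ 273.0732053 , -616.74032745,  232.61696259]), 'ee_rot': array([-3.07199057e+00, -6.49611193e-01,  5.97342322e-04]), 'wrist_force': array([0.19461474, 0.36520304, 0.30268567]), 'ft_torque': array([-0.03280329, -0.00136322, -0.00091263]), 'finger_force': 0.0, 'gripper_width': 87.15798450909872}
```

View pics/top0.png

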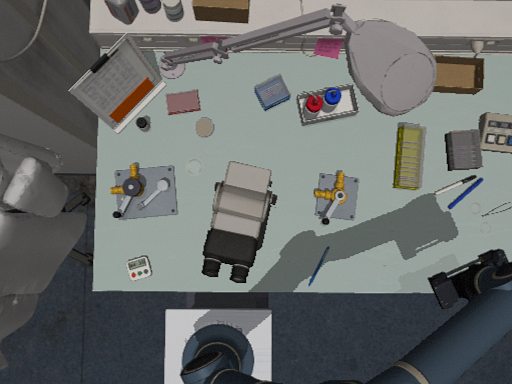

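View pics/side0.png

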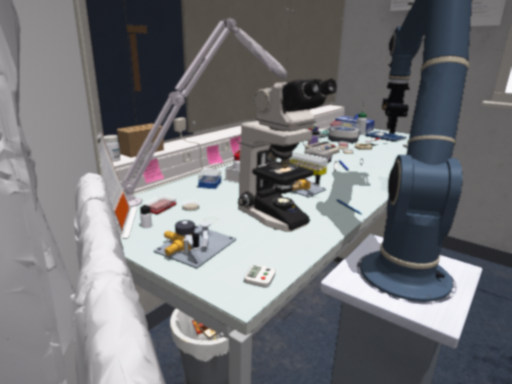

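```bash
cat > h.py <<'E'
import numpy as np, cv2
from scipy.spatial.transform import Rotation as R
from bench import camera_params
def ray(n,u,v):
    c=camera_params(n); d=np.linalg.inv(c["K"])@[u,v,1]; d=d*[1,-1,-1]
    return np.array(c["xyz"]), R.from_rotvec(c["orientation"]).apply(d)
def onz(n,u,v,z):
    o,d=ray(n,u,v); return o+d*(z-o[2])/d[2]
def proj(n,p):
    c=camera_params(n); q=R.from_rotvec(c["orientation"]).inv().apply(np.array(p)-c["xyz"])*[1,-1,-1]
    q=c["K"]@q; return q[:2]/q[2]
E
python3 - <<'E'
import cv2,numpy as np
t=cv2.imread("pics/top0.png")[155:227,100:190]; s=cv2.imread("pics/side0.png")[205:275,145:245]
a=cv2.resize(t,None,fx=8,fy=8,interpolation=cv2.INTER_CUBIC); b=cv2.resize(s,None,fx=8,fy=8,interpolation=cv2.INTER_CUBIC)
cv2.imwrite("pics/tc.png",a);cv2.imwrite("pics/sc.png",b)
E
```

```text
(no output)
```

View pics/tc.png

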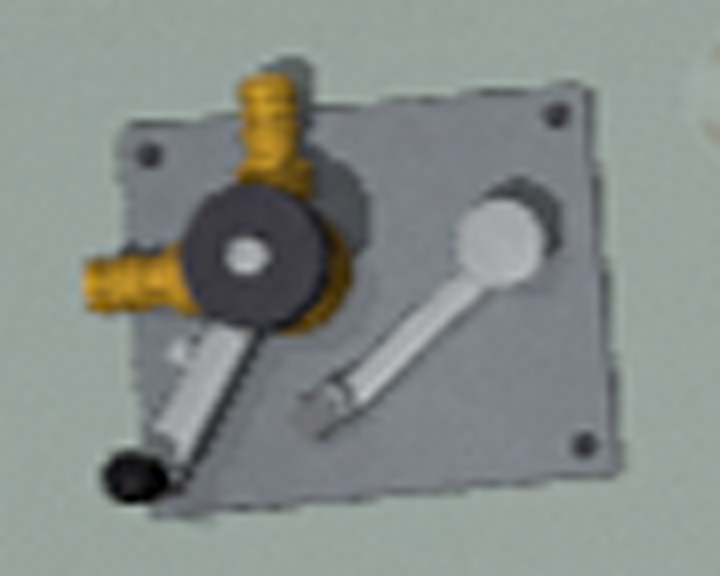

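View pics/sc.png

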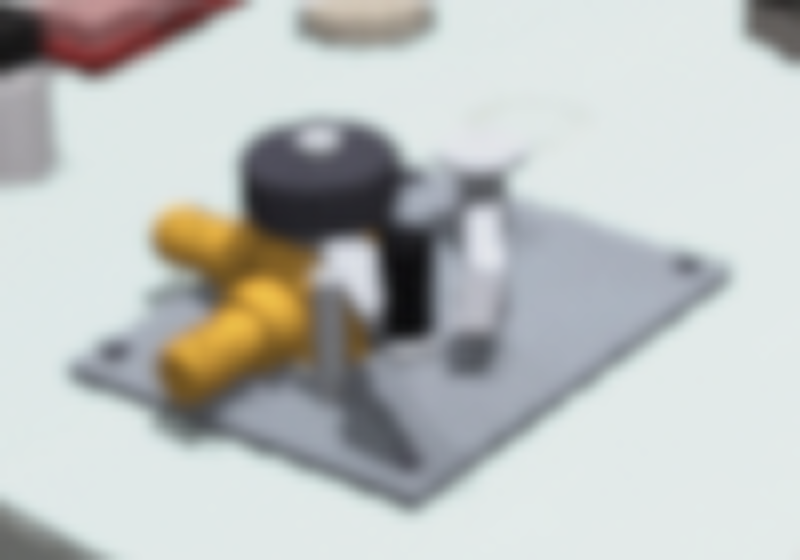

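```bash
cat > m.py <<'E'
from h import *
t=cv2.imread("pics/top0.png")
c=t[155:227,100:190]; g=cv2.resize(c,None,fx=8,fy=8,interpolation=cv2.INTER_CUBIC)
hsv=cv2.cvtColor(g,cv2.COLOR_BGR2HSV); gray=g.max(2)
def px(x,y): return (x+.5)/8-.5+100,(y+.5)/8-.5+155
def blob(m,near):
    n,l,s,ce=cv2.connectedComponentsWithStats(m.astype(np.uint8))
    k=1+np.argmin([np.hypot(*(ce[i]-near))+1e3*(s[i,4]<1500) for i in range(1,n)]); 
    print(s[k],ce[k],cv2.minEnclosingCircle(np.argwhere(l==k)[:,::-1].astype(np.float32)));return ce[k]
k=blob(gray<45,(140,478))
w=gray.copy(); cv2.circle(w,(245,255),25,80,-1)
d=blob(cv2.morphologyEx(((w<105)&(hsv[...,1]<100)).astype(np.uint8),cv2.MORPH_OPEN,np.ones((45,45))),(255,255))
p=blob(cv2.morphologyEx((gray>165).astype(np.uint8),cv2.MORPH_OPEN,cv2.getStructuringElement(2,(61,61)))*(np.arange(720)>380),(500,243))
K=onz("top",*px(*k),75);A=onz("top",*px(*d),82);P=onz("top",*px(*p),44)
print("knob",K,"axis",A,"pad",P)
v=P-A; print("pad r",np.hypot(*v[:2]),"yaw",np.degrees(np.arctan2(v[1],v[0]))-270+360)
v=K-A; print("knob r",np.hypot(*v[:2]),"yaw",np.degrees(np.arctan2(v[1],v[0]))-148)
# plate corners
for q in [(125,125),(585,85),(620,472),(155,515)]: print(onz("top",*px(*q),8)[:2])
print("side of axis top, pad, knobtop",[proj("side",[*x[:2],z]) for x,z in((A,82),(P,44),(K,91))])
E
python3 m.py
```

```text
[ 107  455   65   47 2351] [137.4176946  478.88770736] ((139.0, 480.0), 33.24163818359375)
[  184   176   177   153 19620] [264.07803262 250.63134557] ((279.5, 249.5), 106.85748291015625)
[ 467  207   70   76 4252] [501.20037629 245.12982126] ((500.1850280761719, 244.75436401367188), 38.042396545410156)
knob [429.83146611 294.47416103  75.        ] axis [512.36437822 249.36399684  82.        ] pad [518.80402113 170.29099601  44.        ]
pad r 79.33478721058799 yaw 4.655848237493444
knob r 94.05641122944162 yaw 3.3402269067136388
[567.13288523 320.49592389]
[583.97178589 145.79612148]
[436.45348199 129.62543622]
[418.82770182 304.84995712]
side of axis top, pad, knobtop [array([184.57351874, 221.21320837]), array([204.1195717 , 223.25830515]), array([194.22449106, 233.52651095])]
```

The left valve is the spring one: drum at top-view pixel (131.5,187), knob at (117,215), pad at (162.5,185.5). The side view agrees with this. That puts the axis at about (510.5,252.5), the yaw at about 5.5°, the knob at (430,293) and the pad at (518.5,169). I'll raise the arm first.

```bash
python3 -m handwheel '[[0,0,27,0,0,0,0.5],[0,0,27,0,0,0,0.5],[0,0,27,0,0,0,0.5],[0,0,27,0,0,0,0.5],[0,0,27,0,0,0,0.5],[0,0,27,0,0,0,0.5],[0,0,27,0,0,0,0.5],[0,0,27,0,0,0,0.5],[0,0,27,0,0,0,0.5],[0,0,27,0,0,0,0.5],[0,0,27,0,0,0,0.5],[0,0,0,0,0,0,0.5]]'
```

```text
time: 1.1
eef_pos: [273.7, -617.9, 536.3]
ee_rot: [3.065, 0.648, 0.004]
wrist_force: [0.5, 1.5, 0.4]
gripper_width: 43.8
finger_force: 0.0
```

```bash
python3 -m handwheel '[[12,31,0,0,0,0.065,0.5],[12,31,0,0,0,0.065,0.5],[12,31,0,0,0,0.065,0.5],[12,31,0,0,0,0.065,0.5],[12,31,0,0,0,0.065,0.5],[12,31,0,0,0,0.065,0.5],[12,31,0,0,0,0.065,0.5],[12,31,0,0,0,0.065,0.5],[12,31,0,0,0,0.065,0.5],[12,31,0,0,0,0.065,0.5],[12,31,0,0,0,0.065,0.5],[12,31,0,0,0,0.065,0.5]]' && python3 -m handwheel '[[7,22,0,0,0,0.065,0.5],[7,22,0,0,0,0.065,0.5],[7,22,0,0,0,0.065,0.5],[7,22,0,0,0,0.065,0.5],[7,22,0,0,0,0.065,0.5],[7,22,0,0,0,0.065,0.5],[5,22,0,0,0,0.065,0.5],[5,22,0,0,0,0.065,0.5],[5,22,0,0,0,0.065,0.5],[0,22,0,0,0,0.065,0.5],[0,22,0,0,0,0.065,0.5],[0,22,0,0,0,0.065,0.5]]'
```

```text
time: 2.1
eef_pos: [417.4, -243.5, 529.9]
ee_rot: [-2.592, -1.773, 0.001]
wrist_force: [0.4, 0.7, -0.1]
gripper_width: 43.7
finger_force: 0.0
time: 3.1
eef_pos: [474.1, 20.6, 530.5]
ee_rot: [-1.72, -2.628, 0.0]
wrist_force: [0.2, -0.5, -0.0]
gripper_width: 43.9
finger_force: 0.0
```

```bash
python3 -m handwheel '[[0,25,0,0,0,0.063,0.5],[0,25,0,0,0,0.063,0.5],[-2,25,0,0,0,0.063,0.5],[-3,25,0,0,0,0.063,0.5],[-4,25,0,0,0,0.063,0.5],[-5,25,0,0,0,0.063,0.5],[-6,25,0,0,0,0.063,0.5],[-6,25,0,0,0,0.063,0.5],[-6,25,0,0,0,0.063,0.5],[-6,25,0,0,0,0.063,0.5],[-6,22,0,0,0,0.063,0.5],[0,0,0,0,0,0,0.5]]' && python3 -m handwheel '[[0,0,-35,0,0,0,0.5],[0,0,-35,0,0,0,0.5],[0,0,-35,0,0,0,0.5],[0,0,-35,0,0,0,0.5],[0,0,-35,0,0,0,0.5],[0,0,-35,0,0,0,0.5],[0,0,-35,0,0,0,0.5],[0,0,-35,0,0,0,0.5],[0,0,-35,0,0,0,0.5],[0,0,-35,0,0,0,0.5],[0,0,-20,0,0,0,0.5],[0,0,0,0,0,0,0.5]]'; python3 - <<'E'
from bench import *
from bench import read_camera,sensors
import cv2,h
t=read_camera("top");s=read_camera("side");p=sensors.sense()
print(p["eef_pos"],p["ee_rot"],p["q"],h.proj("side",p["eef_pos"]))
a=cv2.resize(t[140:240,85:205],None,fx=4,fy=4);b=cv2.resize(s[175:275,140:260],None,fx=4,fy=4)
import numpy as np;cv2.imwrite("pics/v1.png",cv2.resize(np.hstack([a,b]),(800,333)))
E
```

```text
time: 4.1
eef_pos: [426.8, 296.0, 530.6]
ee_rot: [-0.713, -3.057, -0.004]
wrist_force: [-1.1, -0.1, -0.3]
gripper_width: 43.4
finger_force: 0.0
time: 5.1
eef_pos: [428.0, 288.3, 156.4]
ee_rot: [-0.731, -3.049, 0.01]
wrist_force: [-0.1, -1.0, 0.2]
gripper_width: 43.4
finger_force: 0.0
[430.34252344 291.06691425 160.85991167] [-7.33100858e-01 -3.05429509e+00 -1.26498232e-04] [-0.01218545  0.42139535 -0.8360128   1.94288544  0.38366356  0.94326202
  0.06436561] [193.95188765 206.74995586]
```

View pics/v1.png

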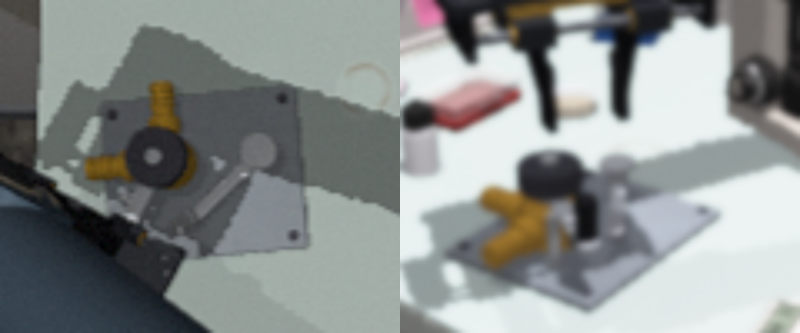

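The fingers straddle the knob: tips at x≈548 and 622 in the right half, knob at about (585,215) below and midway between them. Lowering now.

```bash
python3 -m handwheel '[[0,0,-12,0,0,0,0.5],[0,1,-12,0,0,0,0.5],[0,0,-12,0,0,0,0.5],[0,0,-12,0,0,0,0.5],[0,0,-10,0,0,0,0.5],[0,0,-10,0,0,0,0.5],[0,0,-10,0,0,0,0.5],[0,0,-10,0,0,0,0.5],[0,0,0,0,0,0,0.5],[0,0,0,0,0,0,0.5]]'; python3 - <<'E'
import numpy as np
A=np.array([510.5,252.5]);a=np.radians(153.5)
P=lambda d:A+90*np.array([np.cos(a+np.radians(d)),np.sin(a+np.radians(d))])
for d in range(0,85,7): print(d,P(d).round(1),(P(d+7)-P(d)).round(1))
E
```

```text
time: 6.03
eef_pos: [430.0, 291.7, 72.0]
ee_rot: [-0.734, -3.054, 0.001]
wrist_force: [-0.4, 0.5, 0.9]
gripper_width: 43.5
finger_force: 0.0
0 [430.  292.7] [ -4.3 -10.1]
7 [425.7 282.5] [ -3.  -10.6]
14 [422.6 272. ] [ -1.7 -10.9]
21 [420.9 261.1] [ -0.4 -11. ]
28 [420.5 250.1] [  1.  -10.9]
35 [421.5 239.2] [  2.3 -10.7]
42 [423.8 228.4] [  3.6 -10.4]
49 [427.4 218.1] [ 4.8 -9.9]
56 [432.2 208.2] [ 6.  -9.2]
63 [438.2 199. ] [ 7.1 -8.4]
70 [445.2 190.5] [ 8.  -7.5]
77 [453.3 183.1] [ 8.9 -6.5]
84 [462.1 176.6] [ 9.6 -5.3]
```

```bash
python3 -m handwheel '[[-2.3,-5,0,0,0,0.061,0.5],[-2,-5.1,0,0,0,0.061,0.5],[-1.7,-5.2,0,0,0,0.061,0.5],[-1.4,-5.3,0,0,0,0.061,0.5],[-1,-5.4,0,0,0,0.061,0.5],[-0.7,-5.5,0,0,0,0.061,0.5],[-0.4,-5.5,0,0,0,0.061,0.5],[0,-5.5,0,0,0,0.061,0.5],[0.3,-5.5,0,0,0,0.061,0.5],[0.7,-5.4,0,0,0,0.061,0.5],[1,-5.4,0,0,0,0.061,0.5],[1.3,-5.3,0,0,0,0.061,0.5]]'
```

```text
time: 7.03
eef_pos: [425.0, 230.1, 73.6]
ee_rot: [-0.413, 3.111, 0.008]
wrist_force: [1.2, 5.0, -2.9]
gripper_width: 43.4
finger_force: 2.4
```

```bash
python3 -m handwheel '[[1.7,-5.2,0,0,0,0.061,0.5],[2,-5.1,0,0,0,0.061,0.5],[2.3,-5,0,0,0,0.061,0.5],[2.5,-4.9,0,0,0,0.061,0.5],[2.8,-4.7,0,0,0,0.061,0.5],[3.1,-4.5,0,0,0,0.061,0.5],[3.4,-4.3,0,0,0,0.061,0.5],[3.7,-4.1,0,0,0,0.061,0.5],[3.9,-3.9,0,0,0,0.061,0.5],[4.1,-3.6,0,0,0,0.061,0.5],[0,0,0,0,0,0,0.5],[0,0,0,0,0,0,0.5]]'
```

```text
time: 8.03
eef_pos: [453.7, 185.9, 73.8]
ee_rot: [-1.323, 2.845, 0.01]
wrist_force: [-1.1, 6.4, -0.2]
gripper_width: 43.6
finger_force: 2.9
```

```bash
python3 -m handwheel '[[-4.1,3.6,0,0,0,-0.061,0.5],[-3.9,3.9,0,0,0,-0.061,0.5],[-3.7,4.1,0,0,0,-0.061,0.5],[-3.4,4.3,0,0,0,-0.061,0.5],[-2.2,3,0,0,0,-0.043,0.5],[0,0,0,0,0,0,0.5],[0,0,0,0,0,0,0.5]]'
```

```text
time: 8.62
eef_pos: [436.8, 201.5, 73.1]
ee_rot: [-0.905, 3.007, -0.001]
wrist_force: [-0.7, 0.7, -0.0]
gripper_width: 43.5
finger_force: 0.0
```

The force fell to zero with the tool centred on the caught position. I'll lift off and take a look.

```bash
python3 -m handwheel '[[0,0,8,0,0,0,0.5],[0,0,10,0,0,0,0.5],[0,0,15,0,0,0,0.5],[0,0,20,0,0,0,0.5],[0,0,20,0,0,0,0.5],[0,0,20,0,0,0,0.5],[0,0,20,0,0,0,0.5],[0,0,0,0,0,0,0],[0,0,0,0,0,0,0],[0,0,0,0,0,0,0],[0,0,0,0,0,0,0]]'; python3 - <<'E'
from bench import read_camera,sensors
import cv2,h,numpy as np
t=read_camera("top");s=read_camera("side");p=sensors.sense()
print(p["eef_pos"],p["ee_rot"],p["q"],p["gripper_width"])
a=cv2.resize(t[140:240,85:205],None,fx=4,fy=4);b=cv2.resize(s[175:275,140:260],None,fx=4,fy=4)
cv2.imwrite("pics/v2.png",cv2.resize(np.hstack([a,b]),(800,333)))
E
```

```text
time: 9.53
eef_pos: [435.9, 200.7, 184.9]
ee_rot: [0.902, -3.008, 0.0]
wrist_force: [0.5, -0.6, 0.6]
gripper_width: 24.3
finger_force: 0.0
[435.83388633 200.92327349 184.80529914] [ 9.02988604e-01 -3.00716461e+00 -1.60409514e-04] [ 0.42758726  0.45549966 -1.19393452  1.99245032  0.49610504  1.03077963
  1.15399493] 17.177329011834978
```

View pics/v2.png

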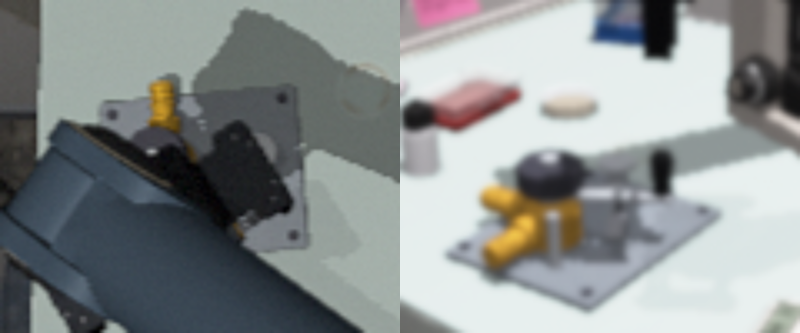

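It stays cocked: knob now at (660,165) in the side half of the picture, hand clear. Moving over the pad with the fingers shut.

```bash
python3 -m handwheel '[[7,-3,0,0,0,-0.11,0],[7,-3,0,0,0,-0.11,0],[7,-3,0,0,0,-0.11,0],[7,-3,0,0,0,-0.11,0],[7,-3,0,0,0,-0.11,0],[7,-3,0,0,0,-0.11,0],[7,-3,0,0,0,-0.11,0],[7,-3,0,0,0,-0.11,0],[7,-3,0,0,0,-0.11,0],[7,-3,0,0,0,-0.11,0],[7,-2,0,0,0,-0.11,0],[6,0,0,0,0,-0.11,0]]' && python3 -m handwheel '[[0,0,-18,0,0,0,0],[0,0,-18,0,0,0,0],[0,0,-18,0,0,0,0],[0,0,-18,0,0,0,0],[0,0,-18,0,0,0,0],[0,0,-18,0,0,0,0],[0,0,-8,0,0,0,0],[0,0,0,0,0,0,0],[0,0,0,0,0,0,0]]'; python3 - <<'E'
from bench import read_camera,sensors
import cv2,h,numpy as np
t=read_camera("top");s=read_camera("side");p=sensors.sense()
print(p["eef_pos"],p["ee_rot"],p["gripper_width"],h.proj("side",p["eef_pos"]-[0,0,11]))
a=cv2.resize(t[140:240,85:205],None,fx=4,fy=4);b=cv2.resize(s[175:275,140:260],None,fx=4,fy=4)
cv2.imwrite("pics/v3.png",cv2.resize(np.hstack([a,b]),(800,333)))
E
```

```text
time: 10.63
eef_pos: [519.4, 168.7, 184.7]
ee_rot: [-1.139, -2.926, 0.002]
wrist_force: [-0.3, 0.5, 1.2]
gripper_width: 0.4
finger_force: 0.0
time: 11.38
eef_pos: [519.1, 169.6, 69.4]
ee_rot: [-1.13, -2.93, 0.0]
wrist_force: [0.6, -0.2, 0.2]
gripper_width: 0.6
finger_force: 0.0
[519.9406301  169.82203238  70.47697017] [1.13065826e+00 2.92986292e+00 1.97511058e-03] 0.6110517332053783 [203.787402   218.20551088]
```

View pics/v3.png

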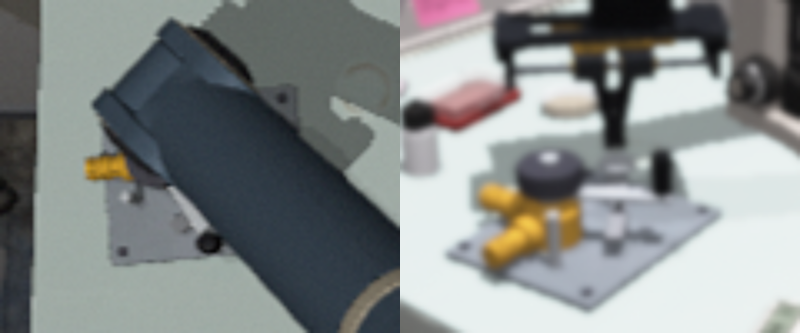

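The shut fingertips at (615,148) sit over the pad at (617,160), and the lever is still cocked. Pressing now.

```bash
python3 -m handwheel '[[0,0,-5,0,0,0,0],[0,0,-5,0,0,0,0],[0,0,-4,0,0,0,0],[0,0,-3,0,0,0,0],[0,0,-2,0,0,0,0],[0,0,-2,0,0,0,0],[0,0,-1,0,0,0,0],[0,0,0,0,0,0,0],[0,0,0,0,0,0,0]]'
```

```text
time: 12.23
eef_pos: [519.7, 169.2, 47.8]
ee_rot: [1.131, 2.93, 0.0]
wrist_force: [-0.6, -1.4, 4.0]
gripper_width: 0.7
finger_force: 2.2
```

```bash
python3 -m handwheel '[[0,0,-1,0,0,0,0],[0,0,-1,0,0,0,0],[0,0,0,0,0,0,0],[0,0,0,0,0,0,0]]' && python3 -m handwheel '[[0,0,5,0,0,0,0],[0,0,10,0,0,0,0],[0,0,20,0,0,0,0],[0,0,25,0,0,0,0],[0,0,30,0,0,0,0],[0,0,30,0,0,0,0],[0,0,30,0,0,0,0],[0,0,0,0,0,0,0],[0,0,0,0,0,0,0]]'; python3 - <<'E'
from bench import read_camera,sensors
import cv2,h,numpy as np
t=read_camera("top");s=read_camera("side")
a=cv2.resize(t[140:240,85:205],None,fx=4,fy=4);b=cv2.resize(s[175:275,140:260],None,fx=4,fy=4)
cv2.imwrite("pics/v4.png",cv2.resize(np.hstack([a,b]),(800,333)))
E
```

```text
time: 12.57
eef_pos: [519.8, 169.2, 46.2]
ee_rot: [1.131, 2.93, -0.0]
wrist_force: [0.2, -2.3, 8.5]
gripper_width: 0.4
finger_force: 4.4
time: 13.32
eef_pos: [519.6, 169.9, 197.2]
ee_rot: [1.13, 2.929, 0.003]
wrist_force: [-0.3, 0.0, -0.3]
gripper_width: 0.7
finger_force: 0.0
```

View pics/v4.png

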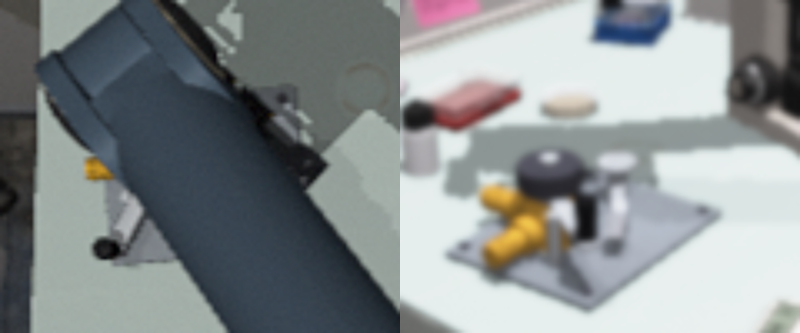

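The lever has snapped back to its stop: knob at (588,213) on the right and (105,248) on the left. The pad is up again and the hand is clear.

```bash
python3 -c "from bench import ticket; print(ticket.finish_job())"
```

```text
the job is handed in; nothing more can be done
None
```

The spring-closing valve's lever was cocked until the catch held it with the hand away. Pressing the trip pad then snapped it back to its stop, the pad was released, the plain valve was not touched, and the job is handed in at about 13 s.

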